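# Unstack the tea mug for serving

## Robot

A 6-joint arm with a two-finger parallel gripper is mounted at the origin on a cart in front of the work surface, level with it; the furniture and walls round the work are solid. World frame = base frame: x ahead of the robot, y to its left, z up, the work surface at z = 0. Lengths are in m, angles in rad, forces in N, time in s.
With the tool pointing down it reaches from about 0.225 to 0.875 m from the base axis. Payload 3.4 kg.
Tool frame: the origin (TCP) lies at the very end of the fingers, on their centre line; the grasp point (between the pads) lies 19 mm behind it; z points along the fingers, y is the line along which they close (so a half turn about z gives the same grasp; the last joint's range is limited). The gripper opens to 85 mm and grips with 20 to 120 N. Pads are 22 mm wide; open, the fingers measure 114 mm over their backs; the gripper's body (76 mm by 85 mm) begins 54 mm behind the grasp point. The pads swing forward as they close: fully open they stand 13 mm farther back than shut.
Start: joints at [1.012, 0.276, 1.505, -0, 1.361, -0.121], TCP at [0.244, 0.521, 0.231] pointing down, gripper open.
Joint ranges: [-2.89, 2.89], [-0.75, 2.08], [0.22, 2.7], [-1.18, 4.32], [0.11, 2.71], [-2.7, 2.7]. Speed limits (rad/s): [2.57, 2.57, 3.14, 3.14, 3.14, 3.14].

## Interface

Orientations are given as a unit quaternion [w, x, y, z].
In Python, from rig import manip, eyes gives the robot as it stands.
- The arm moves only by the tool servo_tool, never from a script. Its argument "series" is text: rows parted by semicolons, each of 7 numbers parted by spaces: the shift along the tool's x, y, z in m, then the turn, a rotation vector about the tool's x, y, z in degrees, then the closure, from 0 (fully open) to 1 (shut). In form: dx dy dz ax ay az fingers; .... A call has 1 to 5 rows; each row is the pose to reach, as a shift and turn from the pose commanded when the call began, along the tool's axes at that moment; what a row does not reach only later rows make up. A row lasts 1/10 s, in which the tool goes at most 50 mm and 8.59 degrees, less where a joint would pass 70% of its speed; a pose out of reach is approached as far as the arm can. A call with a gripper value outside its range is refused whole. The fingers move at their own pace and stop on an object; "squeeze" is the grip in N (left out, the last holds). Time passes only in rows, so rows that repeat a pose let the fingers close. It gives the time, the measured TCP pose, the force, the opening and the grip force at its end, in the units of the state.
- manip.get_state(): the state, without advancing time (a new reading comes with each control period).
- eyes.get_image(name): name is "scene" or "top"; returns the picture (400x640x3 uint8, red, green, blue); there is no depth.
- eyes.camera_info(name): a dict with "fx", "fy", "cx", "cy" (pixels), "dist" ([k1, k2, p1, p2, k3] as OpenCV has them; the pictures are not rectified), "eye" and "orientation" of the camera in the world. Camera axes: x right, y down, z forward; pixel columns grow to the right and rows downward; lengths in m; the calibration is good to about 2 mm. A picture is of the moment at which its call begins. camera_info takes no time and is no camera call.
- manip.sign_off(): hands the job in; it is judged then, once.
The state is a dict: "clock": time; "qpos": joint angles; "qd": joint speeds; "effort": joint torques, N m; "position": TCP position; "ee_rot": TCP orientation; "contact_force": force on the tool from outside, world axes, zero at the start; "moment": the same for the moment, N m; "width": finger opening in m; "gripper_force": force on a finger pad.
Only numpy, scipy, OpenCV 4.12 (cv2) and the standard library are available. Lean on these libraries where they do the work, as an engineer would, in place of code of your own. Each camera call takes 0.05 s, during which the arm holds its last target. There are 200 camera calls.

## Task

Get the blue tea mug ready to serve: take the steel infuser out of it and stand it in the terracotta drip bowl, stand the mug on the blue saucer, and cover the mug again with its own lid, properly seated. The lid can wait on the cork mat meanwhile. Handle the mug as if it were full, always upright, and leave the tea box, the timer and the teaspoon where they are.

Things in the scene. Friction and masses are not known exactly. Their poses are not given: they have to be found in the camera images.
- mug: Blue mug, loose, about 0.26 kg; bottom of the stack at the start. Origin: centre of underside, z up. Round body 66 mm wide (56 at the very foot), 84 high, wall 3.5, mouth 59 wide, inner floor at 6. Ear handle along the mug's own +y, to 62 mm from the axis, height 19 to 74 mm: grip the body across its x axis. The infuser hangs in its mouth.
- infuser: Steel infuser, loose, 0.09 kg. Origin: centre of basket underside, z up. Basket 52 mm wide, z 0-44; flange 65 wide, z 44-46.5, hangs on the mug's rim (origin then 40 above the mug's); flat ears 15 wide along own +y and -y to 51.5 from the axis at flange height; upright collar 60 wide outside, 56 inside, z 46.5-68.5: grip it from above across x, fingertips above the flange.
- lid: Blue lid, wooden knob, loose, 0.07 kg. Origin: centre of its plug's underside, z up. White tapered plug 44 to 50 mm wide, z 0-6; disc 72 wide, z 6-13; round knob 23 wide, z 17-37, grip from above. The disc's underside rests on the infuser's collar at the start (origin 62.5 above the infuser's) and on the mug's rim at the end (78 above the mug's).
- saucer: Round blue saucer, fixed: 124 mm across its rim, rim 13 mm high. Origin: centre of its underside. Its flat inner floor lies 5 mm above the origin and is about 84 mm in diameter; the mug stands in its middle.
- drip_bowl: Round terracotta-coloured drip bowl, fixed: 90 mm across its rim, 32 mm high. Origin: centre of its underside. Flat inner floor 5 mm above the origin, about 72 mm in diameter; mouth 82 mm wide. The infuser's basket stands upright on this floor.
- cork_mat: Round cork mat, fixed, 96 mm in diameter, flat top 6 mm above its origin (centre of the underside). A place where the lid can wait; empty at the start and at the end.
- tea_box: Bystander: black tea box with an open flap, 81 x 125 x 124 mm, loose, at the back. Origin: centre of its underside. Leave it alone.
- timer: Bystander: round white kitchen timer, 69 mm in diameter, 58 mm high, loose, at the back. Origin: centre of its underside. Leave it alone.
- teaspoon: Bystander: teaspoon with a red handle, 132 mm long, 26 mm wide, 11 mm high, loose, lying at the front. Origin: its middle, on the underside; x along the spoon. Leave it alone.
Mind the look-alikes: they are no part of the job. Leave any green look-alike of the mug alone.

How it is judged:
By the outcome, as a careful person would: the job done as asked, in the order asked, and still so for the second after the job is handed in, with the robot touching nothing.
It also fails if it takes over 128 s, if anything falls off the work surface, if the arm or the gripper's body presses on something with over 40 N, if the wrist force passes 120 N, or if a joint passes its speed limit or range.

## Working session

There is one attempt and no reset: what is moved stays moved. The work goes in short steps, Python scripts to look and compute and a tool call to move; the robot and the scene stay as the last step left them, time stands still between calls to the robot, and variables do not carry over. Pictures are saved under pics/ and viewed, at most 16 in all, crops included, and the job is handed in when it is done.

Besides the shell and the picture viewer there is one more tool, called after "Request:" as name(argument=value, ...), one argument or row to a line, values as JSON. servo_tool: Moves the arm, as the interface text tells. Its arguments: {"type":"object","properties":{"series":{"type":"string"},"squeeze":{"type":"number"}},"required":["series"]}

```bash
ls; mkdir -p pics; python3 - <<'E'
from rig import manip, eyes
import cv2
for n in("scene","top"):
    cv2.imwrite(f"pics/{n}0.png",eyes.get_image(n)[:,:,::-1]); print(eyes.camera_info(n))
print(manip.get_state())
E
```

```text
pics
{'fx': 417.9753839935653, 'fy': 417.9753839935653, 'cx': 314.40043101061275, 'cy': 197.30373165495112, 'dist': array([-0.1062226,  0.       ,  0.       ,  0.       ,  0.       ]), 'eye': array([-0.40304869, -0.55595113,  0.7035398 ]), 'orientation': array([-0.43862015,  0.76125948, -0.41041813,  0.24424032])}
{'fx': 425.58115202726333, 'fy': 425.58115202726333, 'cx': 319.7904543068079, 'cy': 193.26556432241833, 'dist': array([0.01507181, 0.        , 0.        , 0.        , 0.        ]), 'eye': array([0.38494783, 0.02638371, 1.09760435]), 'orientation': array([-0.0265384 ,  0.70881292, -0.70334055,  0.04681906])}
{'clock': 0.1, 'qpos': array([ 1.01201522e+00,  2.76559684e-01,  1.50598859e+00, -2.83276223e-05,
        1.36068783e+00, -1.20963303e-01]), 'qd': array([-5.43086514e-04, -1.86348584e-03, -3.69861639e-03, -2.88800153e-05,
        1.32163283e-03,  7.35957943e-04]), 'effort': array([ 1.16835348e-03, -4.17697299e+01, -2.46406156e+01, -1.36202270e-04,
        5.70550736e-03, -2.25654418e-05]), 'position': array([0.24353117, 0.52037884, 0.23051742]), 'ee_rot': array([-2.60878430e-04,  2.17161723e-01,  9.76135293e-01, -7.79338300e-04]), 'contact_force': array([ 0.32466741, -0.6113944 ,  0.69840751]), 'moment': array([-0.01658246, -0.03979006,  0.01978318]), 'gripper_force': 0.0, 'width': 0.08547999798223677}
```

View pics/scene0.png

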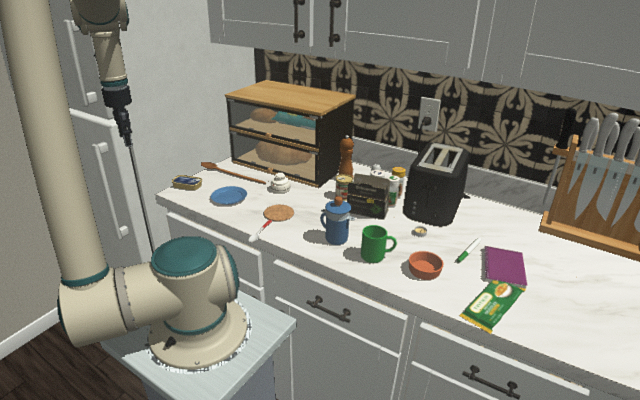

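View pics/top0.png

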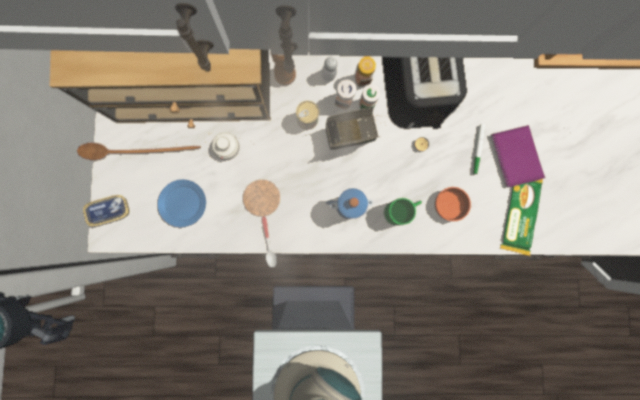

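The scene shows the blue mug with its lid at about (338,220), a green look-alike at (375,245), the bowl at (425,265), the mat at (278,213) and the saucer at (228,196). In the top view they are at the lid knob (352,203), bowl (452,204), mat (262,197) and saucer (181,203).

```bash
cat > h.py <<'E'
import numpy as np, cv2
from scipy.spatial.transform import Rotation as R
from rig import manip, eyes
def cam(n):
    c=eyes.camera_info(n); K=np.array([[c['fx'],0,c['cx']],[0,c['fy'],c['cy']],[0,0,1]])
    q=c['orientation']; return K,c['dist'],np.array(c['eye']),R.from_quat([q[1],q[2],q[3],q[0]]).as_matrix()
def w(n,u,v,z):
    K,d,e,M=cam(n); p=cv2.undistortPoints(np.array([[[u,v]]],float),K,d)[0,0]
    r=M@[p[0],p[1],1]; return e+r*(z-e[2])/r[2]
def px(n,P):
    K,d,e,M=cam(n); return cv2.projectPoints(np.atleast_2d(P).astype(float),cv2.Rodrigues(M.T)[0],-M.T@e,K,d)[0][:,0]
def crop(src,dst,u0,v0,u1,v1,k):
    cv2.imwrite(dst,cv2.resize(cv2.imread(src)[v0:v1,u0:u1],None,fx=k,fy=k,interpolation=cv2.INTER_CUBIC))
def go(x,y,z,yaw=None):
    "tool-frame shift to a world TCP, turn to tool-down with tool y at world angle yaw (deg)"
    s=manip.get_state(); q=s['ee_rot']; A=R.from_quat([q[1],q[2],q[3],q[0]])
    d=A.inv().apply(np.array([x,y,z])-s['position'])
    Y=A.as_matrix()[:,1]; y0=np.degrees(np.arctan2(Y[1],Y[0]))
    if yaw is None: yaw=y0
    yaw=y0+(yaw-y0+90)%180-90; t=np.radians(yaw)
    ym=np.array([np.cos(t),np.sin(t),0]); zm=np.array([0,0,-1.]); B=np.c_[np.cross(ym,zm),ym,zm]
    print('shift',d.round(4),'turn',np.degrees((A.inv()*R.from_matrix(B)).as_rotvec()).round(2),'yaw',y0.round(1),'->',round(yaw,1))
E
python3 - <<'E'
from h import *
crop('pics/top0.png','pics/t1.png',310,165,480,240,4.7)
crop('pics/scene0.png','pics/s1.png',260,180,460,290,4)
crop('pics/top0.png','pics/t2.png',150,165,310,280,5)
for n,u,v,z in[('knob',352,203,.04+.0625+.037),]: print(n,w('top',u,v,.1395),w('scene',338,199,.1395))
for n,a,b in[('bowl',452,204),]: print(n,w('top',a,b,.032),w('scene',425,260,.032))
E
```

```text
knob [ 0.46340541 -0.07391121  0.1395    ] [ 0.45746425 -0.0823494   0.1395    ]
bowl [ 0.47188369 -0.33881618  0.032     ] [ 0.47362919 -0.33989503  0.032     ]
```

View pics/t1.png

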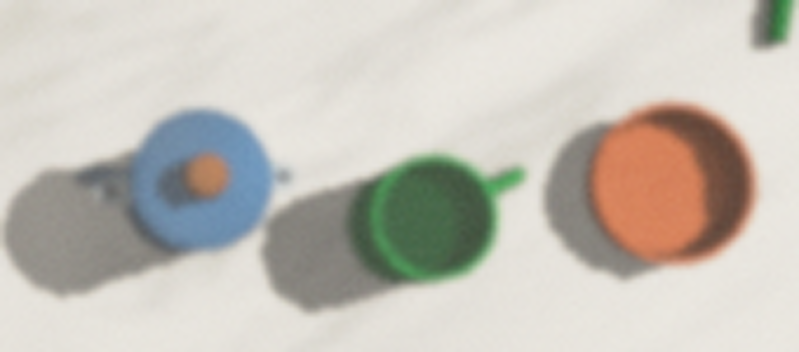

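View pics/s1.png

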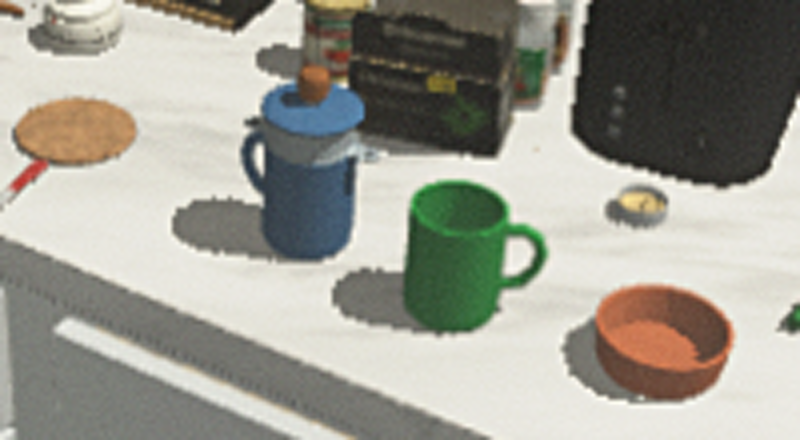

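View pics/t2.png

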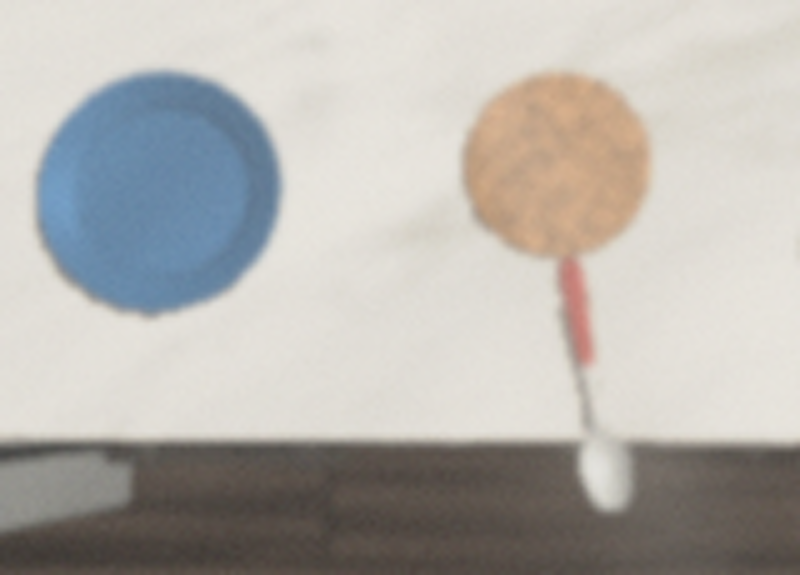

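```bash
python3 - <<'E'
from h import *
T=lambda a,b:('top',(a+.5)/4.7-.5+310,(b+.5)/4.7-.5+165)
S=lambda a,b:('scene',(a+.5)/4-.5+260,(b+.5)/4-.5+180)
U=lambda a,b:('top',(a+.5)/5-.5+150,(b+.5)/5-.5+165)
for n,p,z in[('lid T',T(202,179),.1155),('lid S',S(312,109),.1155),('knob T',T(208,175),.138),('knob S',S(313,72),.138),
 ('lidL',T(132,179),.115),('lidR',T(272,179),.115),
 ('earR T',T(292,177),.0853),('earR S',S(380,155),.0853),('earL S',S(246,122),.0853),('earL T',T(78,177),.0853),
 ('handle S mid',S(241,160),.05),('bowl T',T(672,183),.032),('bowl S',S(665,318),.032),('green T',T(435,218),.084),('green handle',T(525,170),.05),
 ('saucer',U(159.5,191.5),.012),('saucerL',U(38,191),.013),('mat T',U(557,164),.006),('mat S',S(76,131),.006),('spoon',U(568,256),.008),('spoonbowl',U(607,475),.008)]:
    print(n,w(*p,z).round(4))
E
```

```text
lid T [ 0.4661 -0.0778  0.1155]
lid S [ 0.4562 -0.083   0.1155]
knob T [ 0.4662 -0.0783  0.138 ]
knob S [ 0.4661 -0.077   0.138 ]
lidL [ 0.4658 -0.0432  0.115 ]
lidR [ 0.4664 -0.1125  0.115 ]
earR T [ 0.47   -0.127   0.0853]
earR S [ 0.4734 -0.1285  0.0853]
earL S [ 0.4586 -0.0289  0.0853]
earL T [ 0.4691 -0.0178  0.0853]
handle S mid [ 0.4614 -0.0238  0.05  ]
bowl T [ 0.4731 -0.3403  0.032 ]
bowl S [ 0.4784 -0.3405  0.032 ]
green T [ 0.4498 -0.2002  0.084 ]
green handle [ 0.4778 -0.256   0.05  ]
saucer [0.4704 0.3456 0.012 ]
saucerL [0.4701 0.4059 0.013 ]
mat T [0.4867 0.1462 0.006 ]
mat S [0.4823 0.1428 0.006 ]
spoon [0.4395 0.1395 0.008 ]
spoonbowl [0.3291 0.1176 0.008 ]
```

```bash
python3 - <<'E'
from h import *
go(.466,-.078,.2305,6)
E
```

```text
shift [-0.4552 -0.4476  0.0007] turn [-9.000e-02  4.000e-02  5.892e+01] yaw 64.9 -> 6.0
```

Request:
servo_tool(
  series="-.03 -.03 0 0 0 0 0;-.06 -.06 0 0 0 0 0;-.09 -.09 0 0 0 0 0;-.12 -.12 0 0 0 0 0;-.152 -.149 0 0 0 0 0",
  squeeze=30,
)

```text
clock: 0.6
position: [0.3181, 0.3197, 0.231]
ee_rot: [-0.0, 0.217, 0.976, -0.0]
contact_force: [0.6, -0.4, -0.3]
width: 0.0852
gripper_force: 0.0
```

Request:
servo_tool(
  series="-.03 -.03 0 0 0 0 .4;-.06 -.06 0 0 0 0 .4;-.09 -.09 0 0 0 0 .4;-.12 -.12 0 0 0 0 .4;-.152 -.149 0 0 0 0 .4",
)

```text
clock: 1.1
position: [0.3925, 0.1204, 0.2312]
ee_rot: [-0.0, 0.217, 0.976, 0.0]
contact_force: [0.9, 1.0, -0.9]
width: 0.0508
gripper_force: 0.0
```

Request:
servo_tool(
  series="-.03 -.03 0 0 0 7 .4;-.06 -.06 0 0 0 14 .4;-.09 -.09 0 0 0 21 .4;-.12 -.12 0 0 0 28 .4;-.151 -.149 0 0 0 35 .4",
)

```text
clock: 1.6
position: [0.4663, -0.0786, 0.231]
ee_rot: [-0.0, 0.503, 0.864, 0.0]
contact_force: [0.9, 0.8, 0.5]
width: 0.0513
gripper_force: 0.0
```

```bash
python3 - <<'E'
from h import *
print(manip.get_state())
go(.466,-.078,.160,6)
E
```

```text
{'clock': 1.6, 'qpos': array([-3.14629575e-01,  1.21587227e-01,  1.70841884e+00,  3.19527507e-04,
        1.31215071e+00, -8.31241971e-01]), 'qd': array([-0.7281113 ,  0.3270633 , -0.3853365 ,  0.00549967,  0.04690112,
        0.48589566]), 'effort': array([  2.50727579, -34.14191365, -22.61213779,  -0.25974113,
         0.152984  ,  -0.43377936]), 'position': array([ 0.46627185, -0.07864234,  0.23103403]), 'ee_rot': array([-3.08288327e-04,  5.03057463e-01,  8.64252906e-01,  9.14871578e-05]), 'contact_force': array([0.85112513, 0.7602775 , 0.49968411]), 'moment': array([-0.02242413, -0.03191837, -0.01798073]), 'gripper_force': 0.0, 'width': 0.05131650289702348}
shift [0.0006 0.0001 0.071 ] turn [-2.00e-02 -3.00e-02  2.36e+01] yaw 29.6 -> 6.0
```

Request:
servo_tool(
  series="0 0 .015 0 0 6 .4;0 0 .03 0 0 12 .4;0 0 .05 0 0 18 .4;0 0 .07 0 0 23.6 .4;0 0 .07 0 0 23.6 .4",
)

```text
clock: 2.1
position: [0.464, -0.0763, 0.1587]
ee_rot: [-0.003, 0.667, 0.745, -0.001]
contact_force: [-0.4, 0.1, 0.6]
width: 0.0514
gripper_force: 0.0
```

Request:
servo_tool(
  series="0 0 .012 0 0 0 .4;0 0 .024 0 0 0 .4;0 0 .036 0 0 0 .4;0 0 .041 0 0 0 .4;0 0 .041 0 0 0 .4",
)

```text
clock: 2.6
position: [0.4663, -0.0769, 0.1203]
ee_rot: [-0.0, 0.667, 0.745, -0.0]
contact_force: [-0.2, -0.4, 0.1]
width: 0.0514
gripper_force: 0.0
```

```bash
python3 - <<'E'
from h import *
go(.466,-.078,.119,6)
cv2.imwrite("pics/s2f.png",eyes.get_image('scene')[:,:,::-1])
crop('pics/s2f.png','pics/s2.png',280,150,420,270,4.5)
E
```

```text
shift [-0.0011 -0.0004  0.0013] turn [-0.03 -0.02  0.39] yaw 6.4 -> 6.0
```

View pics/s2.png

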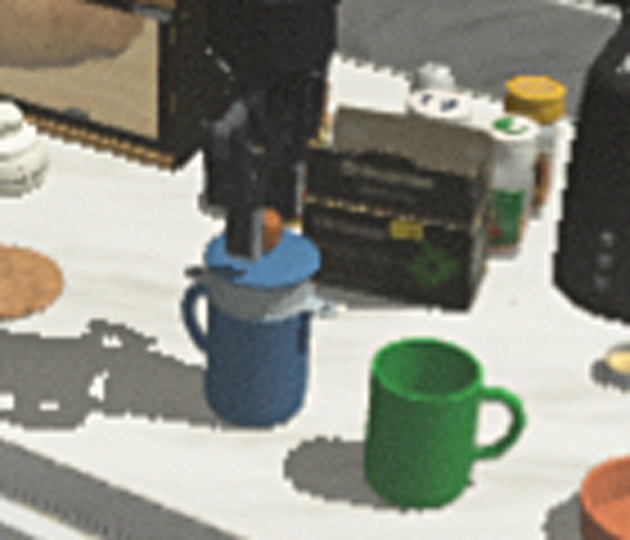

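The fingers straddle the wooden knob at about (268,228) in the crop, just above the disc. Closing.

Request:
servo_tool(
  series="-.001 0 0 0 0 0 .7;-.001 0 0 0 0 0 1;-.001 0 0 0 0 0 1;-.001 0 0 0 0 0 1;-.001 0 0 0 0 0 1",
  squeeze=30,
)

```text
clock: 3.15
position: [0.467, -0.0782, 0.1211]
ee_rot: [0.001, 0.667, 0.745, 0.0]
contact_force: [-0.6, -0.4, 6.3]
width: 0.021
gripper_force: 29.5
```

Request:
servo_tool(
  series="0 0 -.005 0 0 0 1;0 0 -.015 0 0 0 1;0 0 -.03 0 0 0 1;0 0 -.05 0 0 0 1;0 0 -.07 0 0 0 1",
)

```text
clock: 3.65
position: [0.4662, -0.0778, 0.1913]
ee_rot: [-0.0, 0.667, 0.745, -0.0]
contact_force: [-0.0, 0.6, -0.4]
width: 0.021
gripper_force: 29.5
```

```bash
python3 - <<'E'
from h import *
print(manip.get_state()['position'],manip.get_state()['gripper_force'])
cv2.imwrite("pics/s3f.png",eyes.get_image('scene')[:,:,::-1])
crop('pics/s3f.png','pics/s3.png',280,140,420,260,4.5)
cv2.imwrite("pics/t3f.png",eyes.get_image('top')[:,:,::-1])
go(.486,.145,.19,6)
E
```

```text
[ 0.46624995 -0.07781473  0.19126303] 29.498432846976357
shift [0.2202 0.042  0.0028] turn [0.33 0.14 0.32] yaw 6.3 -> 6.0
```

View pics/s3.png

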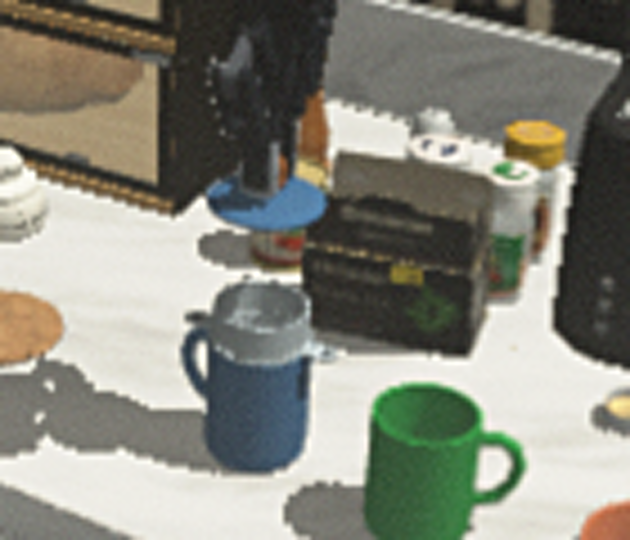

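The lid hangs from the gripper at about (267,200); the infuser collar is open in the mug at (262,310), with the ears at (195,317) and (325,352).

Request:
servo_tool(
  series=".03 .006 0 0 0 0 1;.075 .014 0 0 0 0 1;.12 .023 0 0 0 0 1;.165 .032 0 0 0 0 1;.2 .04 0 0 0 0 1",
)

```text
clock: 4.25
position: [0.4834, 0.1276, 0.1895]
ee_rot: [-0.001, 0.667, 0.745, -0.0]
contact_force: [0.5, -0.9, -0.5]
width: 0.021
gripper_force: 29.5
```

Request:
servo_tool(
  series=".015 .003 .01 0 0 0 1;.02 .004 .04 0 0 0 1;.02 .004 .08 0 0 0 1;.02 .004 .12 0 0 0 1;.02 .004 .145 0 0 0 1",
)

```text
clock: 4.75
position: [0.4834, 0.1454, 0.042]
ee_rot: [-0.002, 0.667, 0.745, -0.002]
contact_force: [-0.8, -0.6, -0.8]
width: 0.0211
gripper_force: 29.5
```

```bash
python3 - <<'E'
from h import *
print(manip.get_state()['position'])
go(.488,.145,.026,6)
im=cv2.imread('pics/t3f.png')
crop('pics/t3f.png','pics/t3.png',310,165,480,240,4.7)
E
```

```text
[0.48343317 0.1454103  0.04199645]
shift [-0.0009  0.0046  0.016 ] turn [-0.29  0.01  0.34] yaw 6.3 -> 6.0
```

Request:
servo_tool(
  series="0 .004 .005 0 0 0 1;0 .004 .010 0 0 0 1;0 .004 .014 0 0 0 1;0 .004 .016 0 0 0 1;0 .004 .017 0 0 0 1",
)

```text
clock: 5.25
position: [0.4907, 0.1461, 0.0291]
ee_rot: [0.001, 0.667, 0.745, 0.001]
contact_force: [0.4, 0.2, -1.6]
width: 0.0212
gripper_force: 29.6
```

Request:
servo_tool(
  series="0 0 0 0 0 0 1;0 0 0 0 0 0 1",
)

```text
clock: 5.45
position: [0.4903, 0.1461, 0.0288]
ee_rot: [0.0, 0.667, 0.745, 0.0]
contact_force: [0.3, 0.4, -1.3]
width: 0.021
gripper_force: 29.6
```

Request:
servo_tool(
  series="0 0 .001 0 0 0 1;0 0 .002 0 0 0 1;0 0 .003 0 0 0 1;0 0 .004 0 0 0 1;0 0 .004 0 0 0 1",
)

```text
clock: 5.95
position: [0.49, 0.1461, 0.0247]
ee_rot: [-0.0, 0.667, 0.745, 0.0]
contact_force: [-0.4, 0.1, 2.4]
width: 0.0211
gripper_force: 29.9
```

Request:
servo_tool(
  series="0 0 -.001 0 0 0 .6;0 0 -.001 0 0 0 .45;0 0 -.001 0 0 0 .45;0 0 -.02 0 0 0 .45;0 0 -.05 0 0 0 .3",
)

```text
clock: 6.45
position: [0.4883, 0.1457, 0.0731]
ee_rot: [-0.002, 0.667, 0.745, -0.002]
contact_force: [0.1, 0.3, 0.3]
width: 0.0592
gripper_force: 0.0
```

Request:
servo_tool(
  series="0 0 -.05 0 0 0 0;0 0 -.10 0 0 0 0;0 0 -.14 0 0 0 0;-.01 0 -.15 0 0 0 0;-.03 0 -.15 0 0 0 0",
)

```text
clock: 6.95
position: [0.4945, 0.1167, 0.2266]
ee_rot: [0.002, 0.666, 0.746, 0.002]
contact_force: [1.0, 0.7, -0.7]
width: 0.0852
gripper_force: 0.0
```

```bash
python3 - <<'E'
from h import *
print(manip.get_state()['position'])
for n in('top','scene'): cv2.imwrite(f"pics/{n}4f.png",eyes.get_image(n)[:,:,::-1])
a=cv2.imread('pics/top4f.png')[165:240,230:400]; b=cv2.imread('pics/scene4f.png')[180:250,265:425]
f=lambda i,k:cv2.resize(i,None,fx=k,fy=k,interpolation=cv2.INTER_CUBIC)
a=f(a,4.7); b=f(b,3.4); 
c=np.zeros((a.shape[0]+b.shape[0],799,3),np.uint8); c[:a.shape[0],:a.shape[1]]=a; c[a.shape[0]:,:b.shape[1]]=b
print(a.shape,b.shape); cv2.imwrite('pics/c4.png',c)
go(.466,-.078,.19,6)
E
```

```text
[0.49447241 0.11673256 0.22658992]
(352, 799, 3) (238, 544, 3)
shift [-0.1883 -0.0479  0.0343] turn [-0.01  0.07  0.22] yaw 6.2 -> 6.0
```

View pics/c4.png

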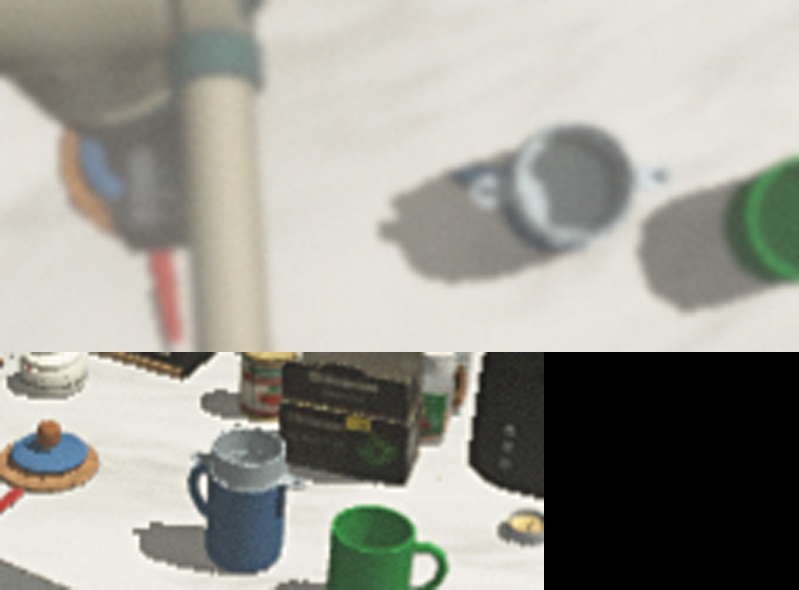

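The lid sits on the mat at (48,445). The infuser collar's centre is at about (576,182) in the top crop, with ear tips near (665,176) and (472,188) and the mug handle at about (470,178).

```bash
python3 - <<'E'
from h import *
T=lambda a,b:('top',(a+.5)/4.7-.5+230,(b+.5)/4.7-.5+165)
S=lambda a,b:('scene',(a+.5)/3.4-.5+265,(b-352+.5)/3.4-.5+180)
for n,p,z in[('collar T',T(576,182),.1085),('inner floor-ish',T(581,182),.1085),('collar S',S(249,446),.1085),('collar S L',S(211,446),.1085),('collar S R',S(288,446),.1085),('earR',T(665,176),.0853),('earL',T(472,190),.0853),('earRS',S(302,484),.0853),('earLS',S(191,457),.0853),('handleT',T(457,178),.06),('handleS',S(187,490),.05)]:
    print(n,w(*p,z).round(4))
# predicted pictures for the handle axis yaw
c=np.array([.4665,-.078])
for a in(90,95,100,105):
    d=np.array([np.cos(np.radians(a)),np.sin(np.radians(a))])
    o=[]
    for cam,P in(('top',[*(c+.0515*d),.0853]),('top',[*(c-.0515*d),.0853]),('top',[*(c+.062*d),.06]),('scene',[*(c+.0515*d),.0853]),('scene',[*(c-.0515*d),.0853])):
        p=px(cam,P)[0]; o.append(((p+.5-[230,165])*4.7-.5 if cam=='top' else (p+.5-[265,180])*3.4-.5+[0,352]).round(0))
    print(a,*o)
E
```

```text
collar T [ 0.4652 -0.0775  0.1085]
inner floor-ish [ 0.4652 -0.08    0.1085]
collar S [ 0.4649 -0.0791  0.1085]
collar S L [ 0.4476 -0.0535  0.1085]
collar S R [ 0.4826 -0.1054  0.1085]
earR [ 0.4705 -0.1254  0.0853]
earL [ 0.4625 -0.027   0.0853]
earRS [ 0.4712 -0.1261  0.0853]
earLS [ 0.4563 -0.0294  0.0853]
handleT [ 0.4707 -0.0205  0.06  ]
handleS [ 0.4583 -0.025   0.05  ]
90 [471. 182.] [673. 184.] [448. 186.] [195. 451.] [303. 488.]
95 [471. 191.] [673. 175.] [449. 196.] [192. 453.] [305. 485.]
100 [473. 200.] [671. 166.] [450. 207.] [190. 456.] [307. 483.]
105 [474. 208.] [669. 158.] [452. 217.] [188. 458.] [309. 480.]
```

Request:
servo_tool(
  series="-.03 -.008 0 0 0 0 0;-.07 -.018 0 0 0 0 0;-.11 -.028 .01 0 0 0 0;-.15 -.038 .025 0 0 0 0;-.188 -.048 .034 0 0 0 0",
)

```text
clock: 7.55
position: [0.4648, -0.0768, 0.1883]
ee_rot: [-0.002, 0.667, 0.745, -0.0]
contact_force: [0.2, 0.7, 0.1]
width: 0.0855
gripper_force: 0.0
```

Request:
servo_tool(
  series="0 0 0 0 0 0 0;0 0 .02 0 0 -1 0;0 0 .04 0 0 -1 0;0 0 .06 0 0 -1 0;0 0 .06 0 0 -1 0",
)

```text
clock: 8.05
position: [0.4638, -0.0742, 0.1274]
ee_rot: [-0.004, 0.661, 0.751, -0.001]
contact_force: [-0.4, 0.0, 0.2]
width: 0.0853
gripper_force: 0.0
```

```bash
python3 - <<'E'
from h import *
print(manip.get_state()['position'])
go(.466,-.078,.0875,5)
E
```

```text
[ 0.46384339 -0.07418676  0.12744157]
shift [-0.0042  0.0019  0.0399] turn [-0.37 -0.22  2.32] yaw 7.3 -> 5.0
```

Request:
servo_tool(
  series="-.003 .001 .01 0 0 2 0;-.003 .001 .02 0 0 2 0;-.003 .001 .03 0 0 2 0;-.003 .001 .038 0 0 2 0;-.003 .001 .038 0 0 2 0",
)

```text
clock: 8.55
position: [0.4667, -0.0783, 0.0912]
ee_rot: [-0.001, 0.673, 0.739, -0.0]
contact_force: [1.0, -0.1, 0.7]
width: 0.0857
gripper_force: 0.0
```

Request:
servo_tool(
  series="0 0 0 0 0 0 0",
)

```text
clock: 8.65
position: [0.4676, -0.0787, 0.0923]
ee_rot: [-0.0, 0.673, 0.739, 0.0]
contact_force: [-0.1, 0.8, 0.5]
width: 0.0854
gripper_force: 0.0
```

```bash
python3 - <<'E'
from h import *
go(.466,-.078,.0875,5)
E
```

```text
shift [ 0.0008 -0.0016  0.0048] turn [-0.01 -0.01  0.33] yaw 5.3 -> 5.0
```

Request:
servo_tool(
  series=".001 -.002 .002 0 0 0 0;.001 -.002 .0045 0 0 0 .1;.001 -.002 .0045 0 0 0 .2;.001 -.002 .0045 0 0 0 .5;.001 -.002 .0045 0 0 0 .5",
  squeeze=35,
)

```text
clock: 9.15
position: [0.4658, -0.0781, 0.0881]
ee_rot: [0.0, 0.674, 0.739, 0.0]
contact_force: [-1.1, 0.4, 0.6]
width: 0.0577
gripper_force: 38.1
```

Request:
servo_tool(
  series="0 0 0 0 0 0 .6;0 0 0 0 0 0 .6",
)

```text
clock: 9.35
position: [0.4658, -0.0781, 0.0881]
ee_rot: [0.0, 0.674, 0.739, 0.0]
contact_force: [-0.3, -0.3, 3.9]
width: 0.0575
gripper_force: 38.2
```

Request:
servo_tool(
  series="0 0 -.004 0 0 0 .6;0 0 -.01 0 0 0 .6;0 0 -.02 0 0 0 .6;0 0 -.03 0 0 0 .6;0 0 -.04 0 0 0 .6",
)

```text
clock: 9.85
position: [0.4658, -0.0781, 0.1289]
ee_rot: [0.0, 0.674, 0.739, 0.0]
contact_force: [0.2, 0.1, -1.1]
width: 0.0576
gripper_force: 37.7
```

Request:
servo_tool(
  series="0 0 -.015 0 0 0 .6;0 0 -.03 0 0 0 .6;0 0 -.045 0 0 0 .6;0 0 -.06 0 0 0 .6;0 0 -.068 0 0 0 .6",
)

```text
clock: 10.35
position: [0.4663, -0.0782, 0.1978]
ee_rot: [0.001, 0.674, 0.739, 0.001]
contact_force: [1.1, 0.2, -1.4]
width: 0.0576
gripper_force: 37.8
```

```bash
python3 - <<'E'
from h import *
s=manip.get_state();print(s['position'],s['gripper_force'])
go(.474,-.340,.195,5)
for n in('top','scene'): cv2.imwrite(f"pics/{n}5f.png",eyes.get_image(n)[:,:,::-1])
crop('pics/scene5f.png','pics/c5.png',280,140,450,290,3.9)
E
```

```text
[ 0.4662771  -0.07818702  0.19778537] 37.769196034641936
shift [-0.2614 -0.0166  0.003 ] turn [0.16 0.06 0.32] yaw 5.3 -> 5.0
```

View pics/c5.png

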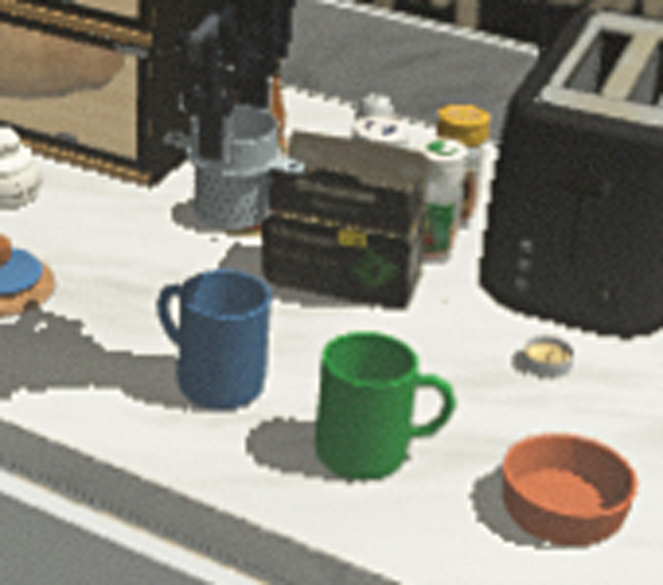

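The infuser hangs level from the gripper at about (235,165). The empty mug is at (225,335) with its handle to the left at (170,315), and the bowl rim is centred at about (569,470).

Request:
servo_tool(
  series="-.02 -.001 0 0 0 0 .6;-.05 -.003 0 0 0 0 .6;-.09 -.006 0 0 0 0 .6;-.13 -.008 0 0 0 0 .6;-.17 -.011 0 0 0 0 .6",
)

```text
clock: 10.95
position: [0.4699, -0.2494, 0.195]
ee_rot: [-0.001, 0.673, 0.739, 0.0]
contact_force: [-0.0, 1.2, -0.4]
width: 0.0577
gripper_force: 37.8
```

Request:
servo_tool(
  series="-.03 -.002 0 0 0 0 .6;-.06 -.004 0 0 0 0 .6;-.08 -.005 0 0 0 0 .6;-.091 -.006 .01 0 0 0 .6;-.091 -.006 .03 0 0 0 .6",
)

```text
clock: 11.45
position: [0.4736, -0.3412, 0.1658]
ee_rot: [0.002, 0.674, 0.739, 0.0]
contact_force: [-0.3, 0.6, -0.3]
width: 0.0579
gripper_force: 37.8
```

```bash
python3 - <<'E'
from h import *
S=lambda a,b:('scene',(a+.5)/3.9-.5+280,(b+.5)/3.9-.5+140)
print('bowl S',w(*S(569.5,470),.032),w(*S(503,470),.032),w(*S(636,470),.032),'mug rim',w(*S(225,293),.084),'handle',w(*S(158,302),.06))
s=manip.get_state();print(s['position'],s['gripper_force'])
go(.474,-.340,.075,5)
crop('pics/top5f.png','pics/t5.png',310,165,400,240,6)
E
```

```text
bowl S [ 0.47400405 -0.34155313  0.032     ] [ 0.44948888 -0.30389428  0.032     ] [ 0.49861648 -0.37954868  0.032     ] mug rim [ 0.46479267 -0.07847154  0.084     ] handle [ 0.46003334 -0.02531472  0.06      ]
[ 0.47360621 -0.3411866   0.16584422] 37.77428448549472
shift [0.0013 0.0003 0.0908] turn [0.12 0.12 0.25] yaw 5.2 -> 5.0
```

View pics/t5.png

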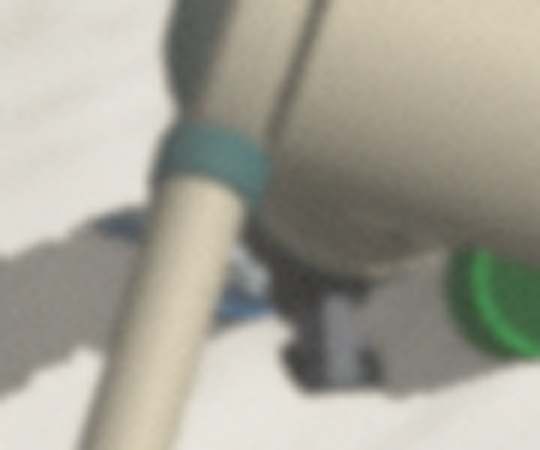

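The arm hides the mug in that view. The bowl agrees in both cameras at (0.474,-0.341), so I lower the infuser.

Request:
servo_tool(
  series="0 0 .02 0 0 0 .6;0 0 .045 0 0 0 .6;0 0 .07 0 0 0 .6;0 0 .09 0 0 0 .6;0 0 .1 0 0 0 .6",
)

```text
clock: 11.95
position: [0.4715, -0.3371, 0.0631]
ee_rot: [-0.003, 0.673, 0.739, 0.0]
contact_force: [0.2, -0.1, -0.2]
width: 0.0574
gripper_force: 37.7
```

Request:
servo_tool(
  series="0 0 .003 0 0 0 .6;0 0 .006 0 0 0 .6;0 0 .009 0 0 0 .6;0 0 .011 0 0 0 .6;0 0 .011 0 0 0 .6",
)

```text
clock: 12.45
position: [0.473, -0.3395, 0.0551]
ee_rot: [0.0, 0.674, 0.739, 0.0]
contact_force: [0.1, 0.1, -1.0]
width: 0.0578
gripper_force: 37.7
```

Request:
servo_tool(
  series="0 0 .001 0 0 0 .6;0 0 .002 0 0 0 .6;0 0 .0025 0 0 0 .6;0 0 .0025 0 0 0 .6;0 0 .0025 0 0 0 .6",
)

```text
clock: 12.95
position: [0.473, -0.3397, 0.0531]
ee_rot: [0.0, 0.674, 0.739, 0.0]
contact_force: [-1.3, 0.2, 5.9]
width: 0.0575
gripper_force: 38.4
```

Contact at the expected height. Releasing.

Request:
servo_tool(
  series="0 0 -.0005 0 0 0 .2;0 0 -.0005 0 0 0 0;0 0 -.0005 0 0 0 0;0 0 -.0005 0 0 0 0;0 0 -.01 0 0 0 0",
)

```text
clock: 13.45
position: [0.472, -0.3386, 0.0613]
ee_rot: [-0.002, 0.674, 0.739, 0.0]
contact_force: [-0.5, 0.8, 0.8]
width: 0.0854
gripper_force: 0.0
```

Request:
servo_tool(
  series="0 0 -.02 0 0 0 0;0 0 -.05 0 0 0 0;0 0 -.08 0 0 0 0;0 0 -.11 0 0 0 0;-.02 0 -.13 0 0 0 0",
)

```text
clock: 13.95
position: [0.475, -0.3579, 0.1956]
ee_rot: [0.001, 0.673, 0.74, 0.001]
contact_force: [0.6, -0.3, -0.1]
width: 0.0858
gripper_force: 0.0
```

Request:
servo_tool(
  series="-.04 0 -.02 0 0 0 0;-.06 0 -.02 0 0 0 0;-.08 0 -.02 0 0 0 0;-.1 0 -.02 0 0 0 0;-.1 0 -.02 0 0 0 0",
)

```text
clock: 14.45
position: [0.4839, -0.4614, 0.2124]
ee_rot: [0.001, 0.674, 0.738, -0.0]
contact_force: [-0.2, -0.9, 0.2]
width: 0.0852
gripper_force: 0.0
```

```bash
python3 - <<'E'
from h import *
print(manip.get_state()['position'])
for n in('top','scene'): cv2.imwrite(f"pics/{n}6f.png",eyes.get_image(n)[:,:,::-1])
f=lambda i,k:cv2.resize(i,None,fx=k,fy=k,interpolation=cv2.INTER_CUBIC)
a=f(cv2.imread('pics/top6f.png')[175:240,325:480],5); b=f(cv2.imread('pics/scene6f.png')[190:280,310:450],2.9)
c=np.zeros((a.shape[0]+b.shape[0],800,3),np.uint8); c[:a.shape[0],:a.shape[1]]=a; c[a.shape[0]:,:b.shape[1]]=b
print(a.shape); cv2.imwrite('pics/c6.png',c)
go(.466,-.078,.2,0)
E
```

```text
[ 0.48386457 -0.46143539  0.21240082]
(325, 775, 3)
shift [0.3805 0.0174 0.0128] turn [-0.01 -0.07  5.28] yaw 5.3 -> 0.0
```

View pics/c6.png

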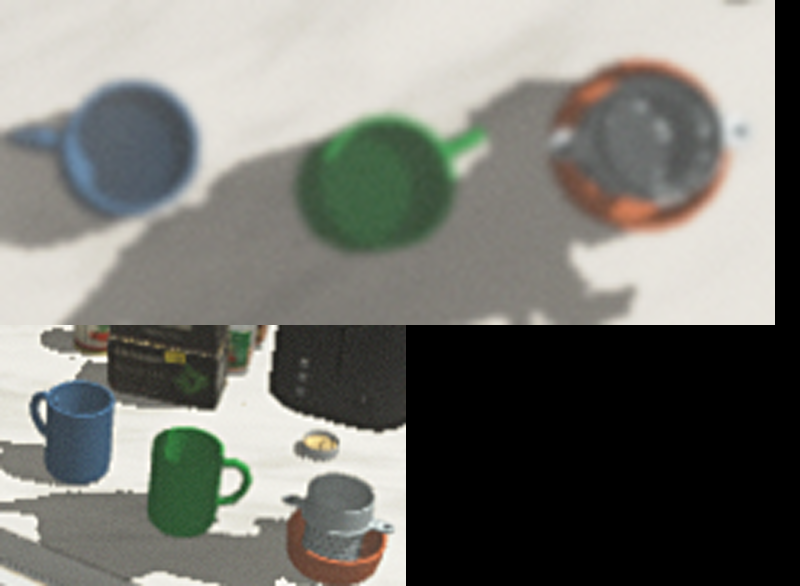

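The infuser stands upright in the bowl, at (645,140) in the top crop. The mug rim is centred at about (131,148), with its handle pointing left to a tip near (8,135).

```bash
python3 - <<'E'
from h import *
T=lambda a,b:('top',(a+.5)/5-.5+325,(b+.5)/5-.5+175)
c=w(*T(131,148),.084); print(c)
for z in(.05,.06,.07):
  h=w(*T(8,135),z); print(h,np.linalg.norm(h-c),np.degrees(np.arctan2(*(h-c)[[1,0]])))
h=w(*T(65,142),.072);print(np.degrees(np.arctan2(*(h-c)[[1,0]])))
E
```

```text
[ 0.4650437  -0.07683634  0.084     ]
[ 0.47365412 -0.01935035  0.05      ] 0.06734075699482826 81.48139734696079
[ 0.47280736 -0.0189138   0.06      ] 0.06317669911294403 82.36584207247108
[ 0.47196061 -0.01847724  0.07      ] 0.06041215291028757 83.24064923554955
83.35831699399323
```

Request:
servo_tool(
  series=".04 .002 0 0 0 2 0;.085 .004 0 0 0 4 0;.13 .006 .003 0 0 6 0;.175 .008 .006 0 0 9 0;.22 .01 .01 0 0 12.3 0",
)

```text
clock: 15.05
position: [0.4727, -0.2358, 0.2027]
ee_rot: [-0.0, 0.749, 0.662, 0.0]
contact_force: [1.1, 0.4, 0.8]
width: 0.0856
gripper_force: 0.0
```

```bash
python3 - <<'E'
from h import *
go(.465,-.0775,.15,-7)
E
```

```text
shift [ 0.1561 -0.0272  0.0528] turn [ 0.03 -0.04 -0.09] yaw -7.1 -> -7.0
```

Request:
servo_tool(
  series=".04 -.007 .003 0 0 0 0;.08 -.014 .01 0 0 0 0;.12 -.021 .02 0 0 0 0;.156 -.027 .04 0 0 0 0;.156 -.027 .053 0 0 0 0",
)

```text
clock: 15.55
position: [0.463, -0.0753, 0.1489]
ee_rot: [-0.002, 0.747, 0.665, 0.0]
contact_force: [-0.5, -0.5, -0.7]
width: 0.0857
gripper_force: 0.0
```

Request:
servo_tool(
  series="0 0 0 0 0 0 0;0 0 0 0 0 0 0;0 0 .01 0 0 0 0;0 0 .02 0 0 0 0;0 0 .03 0 0 0 0",
)

```text
clock: 16.05
position: [0.4657, -0.0813, 0.1186]
ee_rot: [0.0, 0.749, 0.662, 0.0]
contact_force: [-0.4, -0.3, 0.0]
width: 0.0846
gripper_force: 0.0
```

```bash
python3 - <<'E'
from h import *
go(.465,-.0775,.042,-7)
cv2.imwrite("pics/scene7f.png",eyes.get_image('scene')[:,:,::-1])
crop('pics/scene7f.png','pics/c7.png',290,150,390,260,5)
E
```

```text
shift [ 0.0037 -0.0011  0.0766] turn [ 0.01 -0.   -0.05] yaw -7.1 -> -7.0
```

View pics/c7.png

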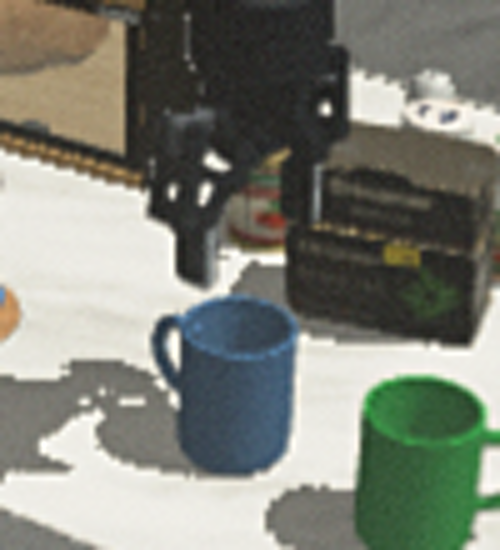

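The open fingers, at (195,280) and (300,215), straddle the mug rim with clearance. Descending.

Request:
servo_tool(
  series=".002 -.001 0 0 0 0 0;.0035 -.001 .005 0 0 0 0;.0035 -.001 .02 0 0 0 0;.0035 -.001 .035 0 0 0 0;.0035 -.001 .045 0 0 0 0",
)

```text
clock: 16.6
position: [0.4649, -0.077, 0.0735]
ee_rot: [-0.0, 0.749, 0.663, -0.0]
contact_force: [-0.6, 0.7, 0.4]
width: 0.0854
gripper_force: 0.0
```

Request:
servo_tool(
  series="0 0 .01 0 0 0 0;0 0 .02 0 0 0 0;0 0 .03 0 0 0 0;0 0 .031 0 0 0 0;0 0 .031 0 0 0 0",
)

```text
clock: 17.1
position: [0.465, -0.0772, 0.043]
ee_rot: [-0.0, 0.749, 0.663, -0.0]
contact_force: [-0.1, -0.2, 0.5]
width: 0.0857
gripper_force: 0.0
```

Request:
servo_tool(
  series="0 0 0 0 0 0 .1;0 0 0 0 0 0 .2;0 0 0 0 0 0 .4;0 0 0 0 0 0 .5;0 0 0 0 0 0 .5",
  squeeze=45,
)

```text
clock: 17.6
position: [0.4654, -0.0773, 0.0439]
ee_rot: [0.0, 0.749, 0.663, 0.0]
contact_force: [-1.4, 0.2, 6.4]
width: 0.0636
gripper_force: 50.6
```

Request:
servo_tool(
  series="0 0 -.002 0 0 0 .5;0 0 -.006 0 0 0 .5;0 0 -.012 0 0 0 .5;0 0 -.02 0 0 0 .5;0 0 -.03 0 0 0 .5",
)

```text
clock: 18.1
position: [0.4649, -0.0771, 0.0738]
ee_rot: [-0.0, 0.749, 0.663, -0.0]
contact_force: [-0.1, -0.1, -3.0]
width: 0.0639
gripper_force: 50.2
```

Request:
servo_tool(
  series="0 0 -.01 0 0 0 .5;0 0 -.02 0 0 0 .5;0 0 -.03 0 0 0 .5;0 0 -.04 0 0 0 .5;0 0 -.05 0 0 0 .5",
)

```text
clock: 18.6
position: [0.4651, -0.0772, 0.1242]
ee_rot: [0.0, 0.749, 0.663, 0.0]
contact_force: [0.2, -0.4, -3.2]
width: 0.0636
gripper_force: 50.2
```

Request:
servo_tool(
  series="0 0 -.008 0 0 0 .5;0 0 -.014 0 0 0 .5;0 0 -.018 0 0 0 .5;0 0 -.02 0 0 0 .5;0 0 -.02 0 0 0 .5",
)

```text
clock: 19.1
position: [0.4651, -0.0772, 0.1433]
ee_rot: [-0.0, 0.749, 0.663, 0.0]
contact_force: [0.2, -0.0, -3.4]
width: 0.0638
gripper_force: 50.2
```

```bash
python3 - <<'E'
from h import *
s=manip.get_state();print(s['position'],s['gripper_force'],s['width'])
go(.4705,.3455,.144,-7)
E
```

```text
[ 0.46509425 -0.077214    0.14332878] 50.155681148171425 0.0637643415389801
shift [ 0.4202 -0.046  -0.0006] turn [-0.   -0.    0.02] yaw -7.0 -> -7.0
```

Request:
servo_tool(
  series=".004 0 0 0 0 0 .5;.012 -.001 0 0 0 0 .5;.024 -.003 0 0 0 0 .5;.04 -.004 0 0 0 0 .5;.058 -.006 0 0 0 0 .5",
)

```text
clock: 19.6
position: [0.4659, -0.0176, 0.1431]
ee_rot: [-0.0, 0.749, 0.663, 0.0]
contact_force: [-0.1, 0.1, -2.8]
width: 0.0634
gripper_force: 50.2
```

Request:
servo_tool(
  series=".02 -.002 0 0 0 0 .5;.04 -.004 0 0 0 0 .5;.06 -.007 0 0 0 0 .5;.08 -.009 0 0 0 0 .5;.1 -.011 0 0 0 0 .5",
)

```text
clock: 20.1
position: [0.4667, 0.0836, 0.1431]
ee_rot: [-0.0, 0.749, 0.663, -0.0]
contact_force: [0.6, -0.6, -3.5]
width: 0.0636
gripper_force: 50.2
```

Request:
servo_tool(
  series=".02 -.002 0 0 0 0 .5;.04 -.004 0 0 0 0 .5;.06 -.007 0 0 0 0 .5;.08 -.009 0 0 0 0 .5;.1 -.011 0 0 0 0 .5",
)

```text
clock: 20.6
position: [0.4678, 0.1841, 0.1431]
ee_rot: [-0.0, 0.749, 0.663, -0.0]
contact_force: [-0.3, 0.2, -2.6]
width: 0.0638
gripper_force: 50.2
```

Request:
servo_tool(
  series=".02 -.002 0 0 0 0 .5;.04 -.004 0 0 0 0 .5;.06 -.007 0 0 0 0 .5;.08 -.009 0 0 0 0 .5;.1 -.011 0 0 0 0 .5",
)

```text
clock: 21.1
position: [0.4688, 0.2846, 0.143]
ee_rot: [-0.0, 0.749, 0.663, -0.0]
contact_force: [-0.8, 0.2, -3.1]
width: 0.0638
gripper_force: 50.2
```

Request:
servo_tool(
  series=".02 -.002 0 0 0 0 .5;.036 -.004 0 0 0 0 .5;.048 -.005 0 0 0 0 .5;.056 -.006 0 0 0 0 .5;.06 -.006 0 0 0 0 .5",
)

```text
clock: 21.6
position: [0.471, 0.3438, 0.1432]
ee_rot: [-0.0, 0.749, 0.663, -0.0]
contact_force: [0.1, -1.4, -2.3]
width: 0.0634
gripper_force: 50.2
```

Request:
servo_tool(
  series="0 0 0 0 0 0 .5;0 0 0 0 0 0 .5",
)

```text
clock: 21.8
position: [0.4712, 0.3425, 0.1433]
ee_rot: [0.0, 0.749, 0.663, -0.0]
contact_force: [-0.5, -0.5, -3.2]
width: 0.0634
gripper_force: 50.2
```

```bash
python3 - <<'E'
from h import *
s=manip.get_state();print(s['position'],s['gripper_force'],s['width'])
go(.4705,.3455,.07,-7)
cv2.imwrite("pics/scene8f.png",eyes.get_image('scene')[:,:,::-1])
crop('pics/scene8f.png','pics/c8.png',180,120,340,240,4.5)
E
```

```text
[0.47122709 0.34252068 0.14325574] 50.157826133072376 0.06343500430855285
shift [ 0.0029 -0.0011  0.0733] turn [-0.01  0.04 -0.01] yaw -7.0 -> -7.0
```

View pics/c8.png

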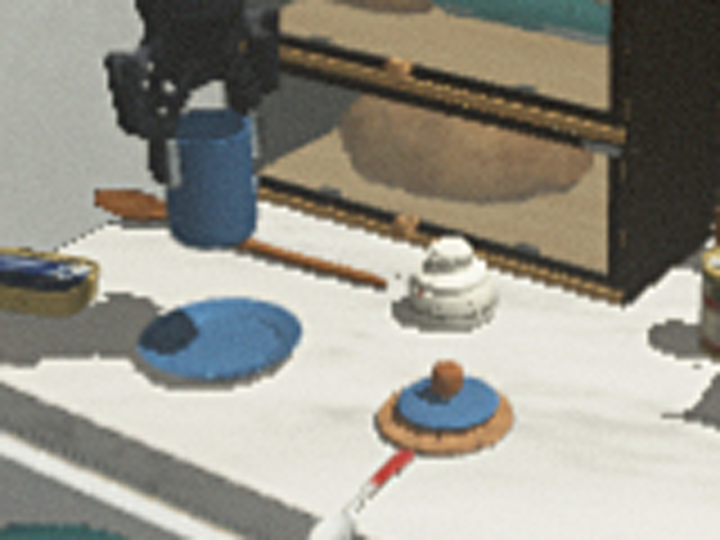

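The mug is held upright over the saucer at (212,178). The saucer rim is centred at about (218,338), and the lid disc on the mat is at (449,403) with the knob top at (447,368).

```bash
python3 - <<'E'
from h import *
S=lambda a,b:('scene',(a+.5)/4.5-.5+180,(b+.5)/4.5-.5+120)
print('saucer',w(*S(218,338),.013),'L',w(*S(135,338),.013),'R',w(*S(302,338),.013),'lid',w(*S(449,402),.018),'knob',w(*S(447,366),.042))
p=px('scene',[[.4705+.061*np.cos(a),.3455+.061*np.sin(a),.013] for a in np.linspace(0,2*np.pi,90)]); p=(p+.5-[180,120])*4.5-.5
print(p.min(0),p.max(0))
E
```

```text
saucer [0.46762949 0.34499509 0.013     ] L [0.43256599 0.39675766 0.013     ] R [0.5029824  0.29281926 0.013     ] lid [0.48475386 0.14117045 0.018     ] knob [0.49145675 0.14708543 0.042     ]
[137.7783986  297.83728026] [301.89831821 377.68917011]
```

Request:
servo_tool(
  series=".001 0 .004 0 0 0 .5;.002 0 .012 0 0 0 .5;.003 -.001 .024 0 0 0 .5;.003 -.001 .036 0 0 0 .5;.003 -.001 .048 0 0 0 .5",
)

```text
clock: 22.35
position: [0.4702, 0.346, 0.0937]
ee_rot: [-0.0, 0.749, 0.663, -0.001]
contact_force: [-0.9, -0.7, -2.4]
width: 0.0639
gripper_force: 50.2
```

Request:
servo_tool(
  series="0 0 .012 0 0 0 .5;0 0 .022 0 0 0 .5;0 0 .03 0 0 0 .5;0 0 .035 0 0 0 .5;0 0 .038 0 0 0 .5",
)

```text
clock: 22.85
position: [0.4706, 0.3462, 0.0568]
ee_rot: [-0.0, 0.749, 0.663, -0.0]
contact_force: [0.3, -0.7, -3.3]
width: 0.0638
gripper_force: 50.2
```

Request:
servo_tool(
  series="0 0 .001 0 0 0 .5;0 0 .002 0 0 0 .5;0 0 .003 0 0 0 .5;0 0 .004 0 0 0 .5;0 0 .005 0 0 0 .5",
)

```text
clock: 23.35
position: [0.4708, 0.3463, 0.0525]
ee_rot: [0.0, 0.749, 0.663, 0.0]
contact_force: [0.8, -0.1, -2.7]
width: 0.0637
gripper_force: 50.2
```

Request:
servo_tool(
  series="0 0 .001 0 0 0 .5;0 0 .002 0 0 0 .5;0 0 .003 0 0 0 .5;0 0 .0035 0 0 0 .5;0 0 .0035 0 0 0 .5",
)

```text
clock: 23.85
position: [0.4706, 0.3463, 0.049]
ee_rot: [-0.0, 0.749, 0.663, 0.0]
contact_force: [-0.7, 0.1, -1.6]
width: 0.0636
gripper_force: 50.2
```

Request:
servo_tool(
  series="0 0 .0005 0 0 0 .5;0 0 .001 0 0 0 .5;0 0 .001 0 0 0 .5",
)

```text
clock: 24.15
position: [0.4706, 0.3463, 0.0489]
ee_rot: [0.0, 0.749, 0.663, 0.0]
contact_force: [-2.0, -0.6, 5.8]
width: 0.0637
gripper_force: 51.1
```

Request:
servo_tool(
  series="0 0 0 0 0 0 .15;0 0 0 0 0 0 0;0 0 0 0 0 0 0;0 0 0 0 0 0 0;0 0 -.01 0 0 0 0",
)

```text
clock: 24.65
position: [0.4697, 0.3457, 0.0568]
ee_rot: [-0.0, 0.749, 0.663, -0.002]
contact_force: [-0.3, -0.4, -0.3]
width: 0.0851
gripper_force: 0.0
```

Request:
servo_tool(
  series="0 0 -.02 0 0 0 0;0 0 -.05 0 0 0 0;0 0 -.08 0 0 0 0;0 0 -.11 0 0 0 0;-.01 0 -.13 0 0 0 0",
)

```text
clock: 25.15
position: [0.4705, 0.3376, 0.191]
ee_rot: [0.0, 0.749, 0.663, 0.002]
contact_force: [-0.1, -0.4, 0.2]
width: 0.0853
gripper_force: 0.0
```

Request:
servo_tool(
  series="-.04 0 0 0 0 0 .4;-.08 0 0 0 0 0 .4;-.12 0 0 0 0 0 .4;-.16 0 0 0 0 0 .4;-.19 0 0 0 0 0 .4",
)

```text
clock: 25.65
position: [0.4457, 0.1458, 0.1886]
ee_rot: [0.0, 0.749, 0.663, 0.0]
contact_force: [0.0, 0.3, -0.2]
width: 0.0512
gripper_force: 0.0
```

```bash
python3 - <<'E'
from h import *
s=manip.get_state();print(s['position'],s['gripper_force'],s['width'])
go(.490,.1455,.1,6)
for n in('top','scene'): cv2.imwrite(f"pics/{n}9f.png",eyes.get_image(n)[:,:,::-1])
f=lambda i,k:cv2.resize(i,None,fx=k,fy=k,interpolation=cv2.INTER_CUBIC)
a=f(cv2.imread('pics/top9f.png')[160:245,150:310],4); b=f(cv2.imread('pics/scene9f.png')[150:230,190:320],3)
c=np.zeros((a.shape[0]+b.shape[0],640,3),np.uint8); c[:a.shape[0],:a.shape[1]]=a; c[a.shape[0]:,:b.shape[1]]=b
print(a.shape); cv2.imwrite('pics/c9.png',c)
E
```

```text
[0.44570674 0.14576079 0.18860706] 0.0 0.051164724156433146
shift [0.0052 0.0439 0.0886] turn [  0.05   0.02 -13.01] yaw -7.0 -> 6.0
(340, 640, 3)
```

View pics/c9.png

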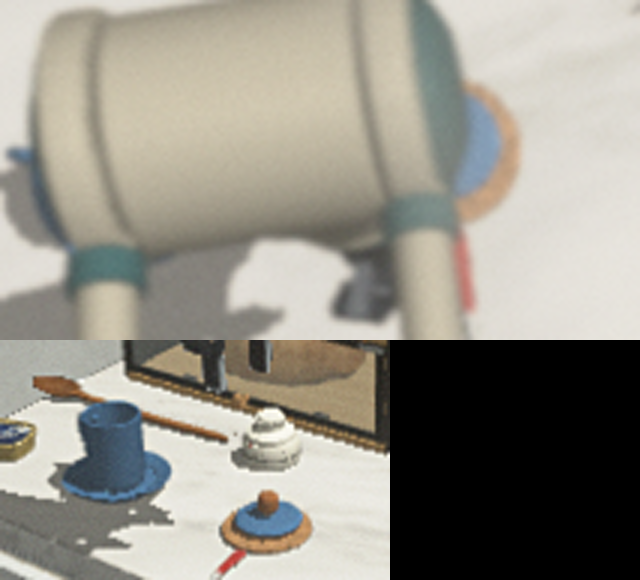

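The mug stands upright and centred on the saucer, at (115,445), and the lid waits on the mat at (268,515). Now I pick up the lid.

Request:
servo_tool(
  series=".002 .015 0 0 0 0 .4;.004 .035 0 0 0 0 .4;.005 .044 .02 0 0 0 .4;.005 .044 .05 0 0 0 .4;.005 .044 .08 0 0 0 .4",
)

```text
clock: 26.25
position: [0.4934, 0.1489, 0.1074]
ee_rot: [0.001, 0.748, 0.663, 0.002]
contact_force: [-0.2, -0.0, 0.4]
width: 0.0516
gripper_force: 0.0
```

Request:
servo_tool(
  series="0 0 0.01 0 0 0 .4;0 0 .02 0 0 0 .4;0 0 .03 0 0 0 .4",
)

```text
clock: 26.55
position: [0.4921, 0.1481, 0.078]
ee_rot: [0.001, 0.749, 0.663, 0.001]
contact_force: [-0.8, 0.4, 0.2]
width: 0.0515
gripper_force: 0.0
```

```bash
python3 - <<'E'
from h import *
s=manip.get_state();print(s['position'])
go(.490,.1461,.0245,-7)
E
```

```text
[0.49213773 0.14810066 0.07803215]
shift [-0.0023 -0.002   0.0535] turn [ 0.13 -0.05  0.06] yaw -6.9 -> -7.0
```

Request:
servo_tool(
  series="-.001 -.001 .012 0 0 0 .4;-.001 -.001 .025 0 0 0 .4;-.001 -.001 .038 0 0 0 .4;-.001 -.001 .046 0 0 0 .4;-.001 -.001 .05 0 0 0 .4",
)

```text
clock: 27.05
position: [0.4899, 0.1467, 0.0276]
ee_rot: [0.0, 0.749, 0.663, 0.0]
contact_force: [-0.2, 0.1, 0.4]
width: 0.0515
gripper_force: 0.0
```

Request:
servo_tool(
  series="0 0 0 0 0 0 .4;0 0 0 0 0 0 .4",
)

```text
clock: 27.25
position: [0.4901, 0.1466, 0.0283]
ee_rot: [0.0, 0.749, 0.663, 0.001]
contact_force: [0.5, 0.4, -0.8]
width: 0.051
gripper_force: 0.0
```

Request:
servo_tool(
  series="0 0 .003 0 0 0 .4;0 0 .003 0 0 0 .7;0 0 .003 0 0 0 1;0 0 .003 0 0 0 1;0 0 .003 0 0 0 1",
  squeeze=30,
)

```text
clock: 27.75
position: [0.4896, 0.1465, 0.0251]
ee_rot: [0.0, 0.749, 0.663, 0.0]
contact_force: [-0.6, -1.5, 3.1]
width: 0.0211
gripper_force: 29.5
```

Request:
servo_tool(
  series="0 0 0 0 0 0 1;0 0 -.005 0 0 0 1;0 0 -.02 0 0 0 1;0 0 -.05 0 0 0 1;0 0 -.08 0 0 0 1",
)

```text
clock: 28.25
position: [0.4888, 0.1464, 0.1051]
ee_rot: [-0.001, 0.749, 0.663, -0.001]
contact_force: [0.9, 1.2, -0.9]
width: 0.0209
gripper_force: 29.6
```

Request:
servo_tool(
  series="0 0 -.03 0 0 0 1;0 0 -.06 0 0 0 1;0 0 -.08 0 0 0 1;0 0 -.08 0 0 0 1",
)

```text
clock: 28.65
position: [0.4915, 0.1468, 0.1877]
ee_rot: [0.002, 0.749, 0.663, 0.003]
contact_force: [0.8, -0.0, -0.9]
width: 0.0209
gripper_force: 29.6
```

```bash
python3 - <<'E'
from h import *
s=manip.get_state();print(s['position'])
go(.4706,.3463,.185,-7)
E
```

```text
[0.4914673  0.14683575 0.18772687]
shift [ 0.1954 -0.045   0.0028] turn [ 0.37 -0.11  0.02] yaw -7.0 -> -7.0
```

Request:
servo_tool(
  series=".02 -.005 0 0 0 0 1;.055 -.013 0 0 0 0 1;.09 -.021 0 0 0 0 1;.125 -.029 0 0 0 0 1;.155 -.036 0 0 0 0 1",
)

```text
clock: 29.15
position: [0.4714, 0.306, 0.1829]
ee_rot: [-0.001, 0.749, 0.663, -0.001]
contact_force: [0.1, -0.1, -0.4]
width: 0.0208
gripper_force: 29.6
```

Request:
servo_tool(
  series=".02 -.005 0 0 0 0 1;.035 -.008 0 0 0 0 1;.04 -.009 0.01 0 0 0 1;.04 -.009 .03 0 0 0 1;.04 -.009 .05 0 0 0 1",
)

```text
clock: 29.65
position: [0.4683, 0.3446, 0.1332]
ee_rot: [0.0, 0.749, 0.663, -0.001]
contact_force: [-0.7, 0.2, -0.9]
width: 0.0212
gripper_force: 29.6
```

Request:
servo_tool(
  series="0 0 0 0 0 0 1;0 0 0 0 0 0 1;0 0 0 0 0 0 1",
)

```text
clock: 29.95
position: [0.4693, 0.3453, 0.1355]
ee_rot: [0.0, 0.749, 0.662, 0.001]
contact_force: [0.7, -0.2, -1.1]
width: 0.021
gripper_force: 29.6
```

```bash
python3 - <<'E'
from h import *
s=manip.get_state();print(s['position'])
go(.4706,.3463,.102,-7)
cv2.imwrite("pics/scene10f.png",eyes.get_image('scene')[:,:,::-1])
crop('pics/scene10f.png','pics/c10.png',190,120,270,220,6)
E
```

```text
[0.46925014 0.34532196 0.13550191]
shift [0.0011 0.0012 0.0335] turn [ 0.07 -0.04 -0.02] yaw -7.0 -> -7.0
```

View pics/c10.png

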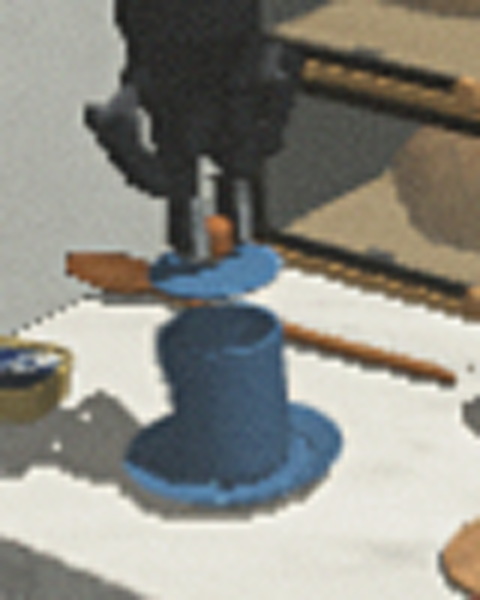

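The lid disc, at (217,270), hovers level above the mug mouth at (224,328). I check both centres before lowering.

```bash
python3 - <<'E'
from h import *
C=lambda p:(p+.5-[190,120])*6-.5
a=np.linspace(0,2*np.pi,180)
for n,r,z in(('disc',.036,.1294),('mug rim',.033,.089)):
    p=C(px('scene',np.c_[.4693+r*np.cos(a),.3453+r*np.sin(a),z+0*a])); print(n,p.min(0),p.max(0))
E
```

```text
disc [145.89910658 233.57818288] [280.63097126 290.32820567]
mug rim [159.15394628 301.85621218] [280.87210825 355.96779508]
```

Request:
servo_tool(
  series=".001 .001 .006 0 0 0 1;.001 .001 .012 0 0 0 1;.001 .001 .018 0 0 0 1;.001 .001 .023 0 0 0 1;.001 .001 .027 0 0 0 1",
)

```text
clock: 30.5
position: [0.4693, 0.3462, 0.1071]
ee_rot: [-0.0, 0.749, 0.663, -0.0]
contact_force: [-0.0, 0.2, -0.5]
width: 0.0214
gripper_force: 29.6
```

Request:
servo_tool(
  series="0 0 .001 0 0 0 1;0 0 .002 0 0 0 1;0 0 .003 0 0 0 1;0 0 .004 0 0 0 1;0 0 .004 0 0 0 1",
)

```text
clock: 31.0
position: [0.4697, 0.3464, 0.1038]
ee_rot: [-0.0, 0.749, 0.663, 0.0]
contact_force: [0.2, 0.4, -0.9]
width: 0.0214
gripper_force: 29.6
```

Request:
servo_tool(
  series="0 0 .0005 0 0 0 1;0 0 .001 0 0 0 1;0 0 .0015 0 0 0 1;0 0 .002 0 0 0 1;0 0 .002 0 0 0 1",
)

```text
clock: 31.5
position: [0.4697, 0.3464, 0.1022]
ee_rot: [0.0, 0.749, 0.663, 0.0]
contact_force: [-1.7, -0.2, 2.8]
width: 0.0211
gripper_force: 29.8
```

Contact exactly at the seated height. Releasing and retreating.

Request:
servo_tool(
  series="0 0 0 0 0 0 .6;0 0 0 0 0 0 .4;0 0 0 0 0 0 .4;0 0 -.01 0 0 0 .4;0 0 -.03 0 0 0 .4",
)

```text
clock: 32.0
position: [0.4686, 0.3458, 0.1311]
ee_rot: [-0.0, 0.749, 0.663, -0.002]
contact_force: [1.0, 0.1, -0.6]
width: 0.051
gripper_force: 0.0
```

Request:
servo_tool(
  series="0 0 -.03 0 0 0 .4;0 0 -.06 0 0 0 .4;0 0 -.09 0 0 0 .4;-.03 0 -.1 0 0 0 .4;-.07 0 -.1 0 0 0 .4",
)

```text
clock: 32.5
position: [0.4628, 0.278, 0.2348]
ee_rot: [0.001, 0.748, 0.664, 0.003]
contact_force: [-0.3, -1.4, -0.0]
width: 0.0511
gripper_force: 0.0
```

Request:
servo_tool(
  series="-.04 0 0 0 0 0 .4;-.08 0 0 0 0 0 .4;-.12 0 0 0 0 0 .4;-.15 0 0 0 0 0 .4;-.15 0 0 0 0 0 .4",
)

```text
clock: 33.0
position: [0.4423, 0.125, 0.2327]
ee_rot: [0.001, 0.75, 0.661, -0.0]
contact_force: [0.7, 0.6, 0.6]
width: 0.0513
gripper_force: 0.0
```

```bash
python3 - <<'E'
from h import *
cv2.imwrite("pics/scene11f.png",eyes.get_image('scene')[:,:,::-1])
crop('pics/scene11f.png','pics/c11.png',180,130,460,290,2.85)
E
```

```text
(no output)
```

View pics/c11.png

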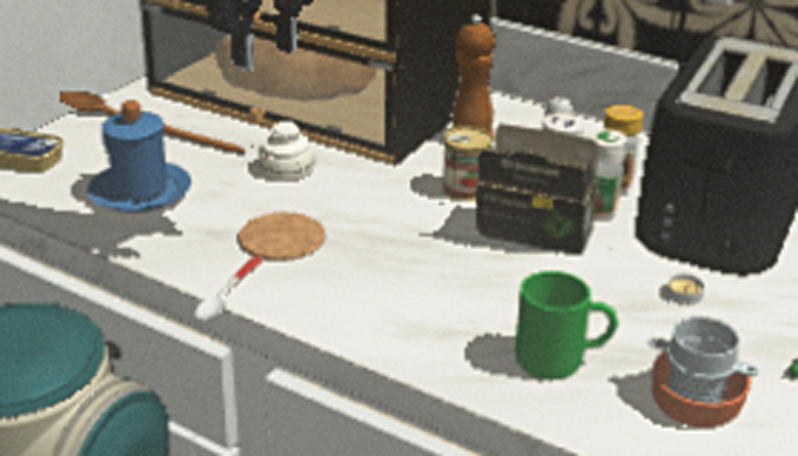

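The lid is level and seated on the mug, which stands on the saucer at (135,155). The infuser stands in the bowl at (702,365), the mat is empty at (282,236), and the bystanders have not moved.

```bash
python3 -c "
from rig import manip
print(manip.sign_off())"
```

```text
the job is handed in; nothing more can be done
None
```

The job is done and handed in at about 33 s: the infuser stands in the drip bowl, the blue mug stands upright on the saucer with its lid seated, and the mat is empty; the bystanders and the green mug look unmoved in the last picture.

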